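# Hang the muddler and the meat mallet in their own rings

## Robot

A 7-joint arm with a two-finger parallel gripper is mounted at the origin on a cart in front of the work surface, level with it; the furniture and walls round the work are solid. World frame = base frame: x ahead of the robot, y to its left, z up, the work surface at z = 0. Lengths are in m, angles in rad, forces in N, time in s.
With the tool pointing down it reaches from about 0.4 to 0.875 m from the base axis. Payload 4.4 kg.
Tool frame: the origin (TCP) lies between the finger pads; the fingertips stand finger_overhang ahead of it and the grasp point (between the pads) is the TCP (finger_overhang is the distance from the TCP to the fingertips, in m); z points along the fingers, y is the line along which they close (so a half turn about z gives the same grasp; the last joint's range is limited). The gripper opens to 85 mm and grips with 20 to 120 N. Pads are 22 mm wide; open, the fingers measure 114 mm over their backs; the gripper's body (76 mm by 85 mm) begins 54 mm behind the grasp point. The pads swing forward as they close: fully open they stand 13 mm farther back than shut.
Start: joints at [-1.258, 0.628, 0.038, 1.517, -0.027, 0.996, -0.02], TCP at [0.24, 0.604, 0.25] pointing down, gripper open.
Joint ranges: [-3.06, 3.06], [-0.37, 2.12], [-1.25, 1.32], [0.18, 2.47], [-1.1, 4.24], [0.23, 1.98], [-2.94, 2.94]. Speed limits (rad/s): [2.57, 2.57, 3.14, 3.14, 3.14, 3.14, 3.14].

## Interface

Orientations are given as a unit quaternion [w, x, y, z].
In Python, from rig import * gives the robot as it stands.
- The arm moves only by the tool move_arm, never from a script. Its argument "motion" is text: rows parted by semicolons, each of 5 numbers parted by spaces: the opening in per cent of the stroke, from 0 (shut) to 100 (fully open), then the shift along the tool's x, y, z in m, then the turn about the tool's z in rad. In form: claw tx ty tz turn; .... A call has 1 to 10 rows; each row is the pose to reach, as a shift and turn from the pose commanded when the call began, along the tool's axes at that moment; what a row does not reach only later rows make up. A row lasts 1/12 s, in which the tool goes at most 41.7 mm and 7.16 degrees, less where a joint would pass 70% of its speed; a pose out of reach is approached as far as the arm can. A call with a gripper value outside its range is refused whole. The fingers move at their own pace and stop on an object; "grip_force" is the grip in N (left out, the last holds). Time passes only in rows, so rows that repeat a pose let the fingers close. It gives the time, the measured TCP pose, the force, the opening and the grip force at its end, in the units of the state.
- read_state(): the state, without advancing time (a new reading comes with each control period).
- grab_frame(name): name is "scene" or "top"; returns (picture, depth): 400x640x3 uint8, red, green, blue; 400x640 float32, m along the optical axis (not along the pixel's ray), 0 where there is no reading.
- get_calibration(name): a dict with "fx", "fy", "cx", "cy" (pixels), "cam_to_world" (4x4, takes a point from camera to world coordinates). Camera axes: x right, y up, looking along -z (the intrinsics and any distortion apply to the point x, -y, -z); pixel columns grow to the right and rows downward; lengths in m; the calibration is good to about 2 mm. A picture is of the moment at which its call begins. get_calibration takes no time and is no camera call.
- sign_off(): hands the job in; it is judged then, once.
The state is a dict: "t": time; "q": joint angles; "qvel": joint speeds; "joint_torque": joint torques, N m; "tool_pos": TCP position; "ee_rot": TCP orientation; "ft_force": force on the tool from outside, world axes, zero at the start; "wrist_torque": the same for the moment, N m; "grip_width": opening from 0.0 (shut) to 1.0 (fully open); "grasp_force": force on a finger pad.
Only numpy, scipy, OpenCV 4.12 (cv2) and the standard library are available. Lean on these libraries where they do the work, as an engineer would, in place of code of your own. Each camera call takes 0.05 s, during which the arm holds its last target. There are 200 camera calls.

## Task

Somebody has hung the wooden muddler in the wide ring, which is the meat mallet's place. First move the muddler over to the stand with the narrow ring, dropped in handle first so that it hangs upright with its head resting on the ring; then take the mallet out of the white pot and hang it the same way in the wide ring. Leave the pot standing upright and do not disturb the lemon, the onion or the tin.

Things in the scene. Friction and masses are not known exactly. Their poses are not given: they have to be found in the camera images.
- muddler: Dark wooden muddler, loose, about 0.16 kg. Origin: centre of the head's underside; z runs along the tool towards the head. Head: upright cylinder 46 mm across, 46 mm high (z 0 to 46) with two thin pale bands. Handle 16 mm thick, 105 mm long below the origin, its end slightly tapered. Starts hanging head up in the wide ring.
- mallet: Meat mallet, loose, about 0.28 kg: aluminium block head, pale wooden handle. Origin: centre of the head's underside; z runs along the handle axis towards the head. Head 60 mm along x (66 over the teeth), 42 along y, 44 high (z 0 to 44). Handle 25 mm thick, 105 long below the origin, too thick for the narrow ring. Starts handle down in the pot, leaning about 0.31 rad towards the pot's -x; its y axis is level.
- pot: White round utensil pot, loose, 0.9 kg, 56 mm across and 76 mm high, open at the top, bore 46 mm, inner floor 8 mm up. Origin: centre of its underside, z up.
- wide_stand: Stand with the wide ring: bore 34 mm, outside 44 mm. Fixed. Steel post on a round black foot (104 mm across, 12 high) carrying one level steel ring, 12 mm high, upper face 135 mm above the worktop. The post, 9 mm thick, stands 62 mm from the ring axis along the stand's +x, with an arm to the ring; nothing rises above the ring and only the foot lies under it. Origin: on the worktop under the ring's axis, z up.
- narrow_stand: Stand with the narrow ring: bore 24 mm, outside 34 mm. Fixed. Steel post on a round black foot (104 mm across, 12 high) carrying one level steel ring, 12 mm high, upper face 135 mm above the worktop. The post, 9 mm thick, stands 62 mm from the ring axis along the stand's +x, with an arm to the ring; nothing rises above the ring and only the foot lies under it. Origin: on the worktop under the ring's axis, z up.
- wide_ring (a point): Centre of the wide ring's mouth, at the height of its upper face (135 mm); z up. The mallet's origin comes here when it hangs home.
- narrow_ring (a point): Centre of the narrow ring's mouth, at the height of its upper face (135 mm); z up. The muddler's origin comes here when it hangs home.
- lemon: Yellow lemon, 78 x 55 x 56 mm, a bystander on the worktop; origin under its centre.
- onion: Red onion, about 82 mm, a bystander on the worktop; origin under its centre.
- tin: Red food tin, 75 mm across, 110 mm high, a bystander on the worktop; origin at the centre of its underside. It stands below a fixed wall cabinet, which hangs less than 0.6 m above the rear of the worktop (from about x = 0.57 m backwards), so keep the wrist in front of it.
Things that resemble listed ones, but are neither listed nor needed, are in the scene too. There is more than one size of the mallet; the job needs the middle-sized.

How it is judged:
On the way, in this order (a step that is already met when the one before it is completed fails the run):
1. the muddler hangs upright in the narrow ring, its head resting on the ring (horizontal distance between muddler and narrow_ring below 0.008 m and z of muddler in the frame of narrow_ring between -0.006 and 0.006 m and angle between muddler's own z axis and vertical below 0.12 rad), for 0.2 s.
2. the mallet hangs upright in the wide ring, its head resting on the ring (horizontal distance between mallet and wide_ring below 0.008 m and z of mallet in the frame of wide_ring between -0.006 and 0.006 m and angle between mallet's own z axis and vertical below 0.12 rad), for 0.2 s.
At the end, for the whole second after the job is handed in: The muddler hangs in the narrow ring and the mallet in the wide ring: each head's underside within 6 mm of the ring's upper face and within 8 mm of its centre, the tool upright within 0.12 rad and at rest (under 0.03 m/s); the pot stands upright within 0.15 rad (all of step 1 and all of step 2 and linear speed of each of muddler, mallet below 0.03 m/s and angle between pot's own z axis and vertical below 0.15 rad); the robot touches nothing.
It fails at once if the lemon is moved by more than 30 mm (distance of lemon from where it was at the start of the episode above 0.03 m).
It fails at once if the red onion is moved by more than 30 mm (distance of onion from where it was at the start of the episode above 0.03 m).
It fails at once if the food tin is moved by more than 30 mm (distance of tin from where it was at the start of the episode above 0.03 m).
It fails at once if the pot tips over (more than 0.5 rad) (angle between pot's own z axis and vertical above 0.5 rad).
It also fails if it takes over 69 s, if anything falls off the work surface, if the arm or the gripper's body presses on something with over 40 N, if the wrist force passes 120 N, or if a joint passes its speed limit or range.

## Working session

There is one attempt and no reset: what is moved stays moved. The work goes in short steps, Python scripts to look and compute and a tool call to move; the robot and the scene stay as the last step left them, time stands still between calls to the robot, and variables do not carry over. Pictures are saved under pics/ and viewed, at most 10 in all, crops included, and the job is handed in when it is done.

Besides the shell and the picture viewer there is one more tool, called as name(argument=value, ...), one argument or row to a line, values as JSON. move_arm: Moves the arm, as the interface text tells. Its arguments: {"type":"object","properties":{"motion":{"type":"string"},"grip_force":{"type":"number"}},"required":["motion"]}

```bash
mkdir -p pics && ls && python3 - <<'E'
from rig import *
import cv2,numpy as np,pickle
for n in("scene","top"):
    p,d=grab_frame(n); c=get_calibration(n)
    cv2.imwrite(f"pics/{n}0.png",p[:,:,::-1]); np.savez(f"{n}0.npz",p=p,d=d)
    pickle.dump(c,open(f"{n}_cal.pkl","wb")); print(n,c)
print(read_state())
E
```

```text
pics
scene {'fx': 372.53978502632, 'fy': 372.53978502632, 'cx': 313.8044691357603, 'cy': 196.8769241082005, 'cam_to_world': array([[ 0.57026758,  0.34316508, -0.74634617, -0.41475425],
       [-0.82108428,  0.26556063, -0.50527038, -0.81491951],
       [ 0.02480901,  0.90095243,  0.43320808,  0.65138868],
       [ 0.        ,  0.        ,  0.        ,  1.        ]])}
top {'fx': 446.208112634579, 'fy': 446.208112634579, 'cx': 324.3663801997525, 'cy': 196.76887897527018, 'cam_to_world': array([[ 0.01687167,  0.98747922, -0.1568443 ,  0.31735311],
       [-0.99971024,  0.01935402,  0.01431298, -0.15645397],
       [ 0.01716933,  0.15655737,  0.98751962,  1.42031518],
       [ 0.        ,  0.        ,  0.        ,  1.        ]])}
{'t': 0.1, 'q': array([-1.25776618,  0.62923014,  0.03845921,  1.51828202, -0.02701637,
        0.99632824, -0.01998827]), 'qvel': array([-0.00019047, -0.00175583,  0.00126456, -0.00144545,  0.00062881,
       -0.00055089,  0.00166246]), 'joint_torque': array([ 3.63631298e-03, -5.64537907e+01,  1.23079218e+00, -1.93977910e+01,
        1.13498059e-02,  5.30746343e-03,  8.05921388e-06]), 'tool_pos': array([0.24016647, 0.60341933, 0.24949204]), 'ee_rot': array([-1.57159303e-04,  1.88288904e-01,  9.82113303e-01, -8.50367730e-04]), 'ft_force': array([ 0.43669075,  0.52178955, -0.30766855]), 'wrist_torque': array([-0.02180989,  0.02097642,  0.04171752]), 'grasp_force': 0.0, 'grip_width': 0.9982246625253124}
```

View pics/scene0.png

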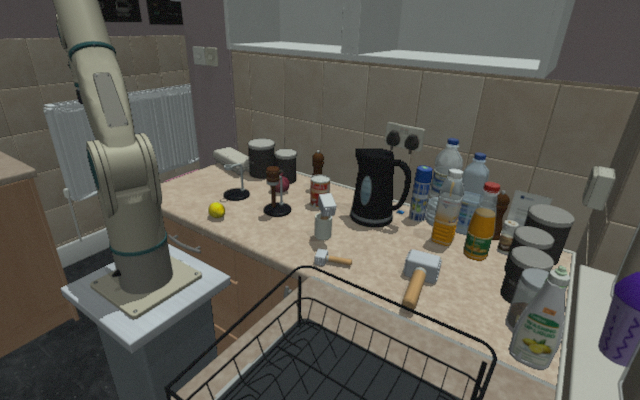

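View pics/top0.png

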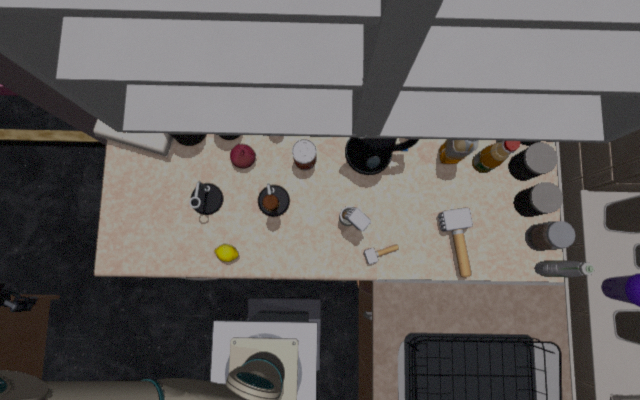

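The scene view shows the muddler standing in a ring at about (273,173), the empty stand at (237,185) and the pot with the leaning mallet at (323,215). The top view shows these at (271,202), (205,200) and (355,218). There are three mallets in the top view: a small one lying at (380,253), one in the pot at (355,218), and a large one lying at (457,240). The one in the pot is the middle size and fits "in the white pot". I'll confirm it in an enlarged crop.

```bash
cat > h.py <<'E'
import numpy as np,pickle,cv2
C={n:pickle.load(open(f"{n}_cal.pkl","rb")) for n in("scene","top")}
def cloud(n,d):
    c=C[n]; v,u=np.mgrid[:400,:640]
    P=np.stack([(u-c['cx'])/c['fx']*d,-(v-c['cy'])/c['fy']*d,-d],-1)
    return P@c['cam_to_world'][:3,:3].T+c['cam_to_world'][:3,3]
def ray(n,u,v,z):
    c=C[n]; r=c['cam_to_world'][:3,:3]@np.array([(u-c['cx'])/c['fx'],-(v-c['cy'])/c['fy'],-1]); o=c['cam_to_world'][:3,3]
    return o+r*(z-o[2])/r[2]
def proj(n,p):
    c=C[n]; q=c['cam_to_world'][:3,:3].T@(np.array(p)-c['cam_to_world'][:3,3])
    return c['cx']+c['fx']*q[0]/-q[2], c['cy']-c['fy']*q[1]/-q[2]
E
python3 - <<'E'
from h import *
t=np.load("top0.npz")['p'];s=np.load("scene0.npz")['p']
a=cv2.resize(t[170:270,180:400],None,fx=3.6,fy=3.6,interpolation=cv2.INTER_CUBIC)[:,:792]
cv2.imwrite("pics/tc.png",a[:,:,::-1])
b=cv2.resize(s[140:270,205:365],None,fx=4.6,fy=4.6,interpolation=cv2.INTER_CUBIC)
cv2.imwrite("pics/sc.png",b[:,:,::-1])
P=cloud("top",np.load("top0.npz")['d'])
# cluster heights over table
for nm,(u0,u1,v0,v1) in dict(narrow=(185,225,180,228),wide=(250,295,180,225),pot=(335,375,200,240)).items():
    Q=P[v0:v1,u0:u1].reshape(-1,3)
    for lo,hi in((-.01,.006),(.006,.02),(.06,.08),(.08,.11),(.11,.128),(.128,.142),(.142,.172),(.172,.2)):
        m=(Q[:,2]>lo)&(Q[:,2]<hi); q=Q[m]
        if m.sum()>3: print(nm,lo,hi,m.sum(),q.mean(0).round(4),q[:,:2].min(0).round(3),q[:,:2].max(0).round(3))
E
```

```text
narrow -0.01 0.006 1051 [4.997e-01 2.091e-01 2.000e-04] [0.437 0.14 ] [0.592 0.274]
narrow 0.006 0.02 705 [0.5264 0.1936 0.0118] [0.437 0.139] [0.589 0.267]
narrow 0.06 0.08 7 [0.5597 0.1933 0.0678] [0.556 0.192] [0.564 0.195]
narrow 0.08 0.11 9 [0.5592 0.1939 0.0948] [0.558 0.192] [0.562 0.198]
narrow 0.11 0.128 24 [0.5323 0.1961 0.1246] [0.486 0.184] [0.564 0.213]
narrow 0.128 0.142 102 [0.5129 0.1996 0.1334] [0.483 0.185] [0.558 0.218]
wide -0.01 0.006 1189 [ 5.179e-01 -6.600e-03 -1.000e-04] [ 0.45  -0.082] [0.597 0.065]
wide 0.006 0.02 542 [ 0.5287 -0.0191  0.0118] [ 0.458 -0.078] [0.592 0.062]
wide 0.11 0.128 9 [ 0.546  -0.0091  0.1236] [ 0.481 -0.015] [ 0.562 -0.005]
wide 0.128 0.142 32 [ 0.5308 -0.0145  0.1323] [ 0.476 -0.044] [ 0.557 -0.006]
wide 0.142 0.172 25 [ 0.4855 -0.0328  0.155 ] [ 0.476 -0.045] [ 0.509 -0.006]
wide 0.172 0.2 209 [ 0.4978 -0.0227  0.1803] [ 0.477 -0.045] [0.52  0.001]
pot -0.01 0.006 1045 [ 4.686e-01 -2.763e-01 -1.000e-04] [ 0.408 -0.338] [ 0.536 -0.211]
pot 0.006 0.02 54 [ 0.4712 -0.255   0.0086] [ 0.411 -0.336] [ 0.533 -0.215]
pot 0.06 0.08 57 [ 0.4768 -0.2372  0.0743] [ 0.45  -0.258] [ 0.505 -0.224]
pot 0.08 0.11 5 [ 0.4668 -0.2455  0.0922] [ 0.437 -0.267] [ 0.503 -0.224]
pot 0.11 0.128 11 [ 0.4534 -0.257   0.1224] [ 0.431 -0.275] [ 0.494 -0.236]
pot 0.128 0.142 52 [ 0.4571 -0.2678  0.137 ] [ 0.426 -0.308] [ 0.493 -0.236]
pot 0.142 0.172 310 [ 0.4591 -0.2716  0.1526] [ 0.426 -0.308] [ 0.492 -0.241]
```

View pics/tc.png

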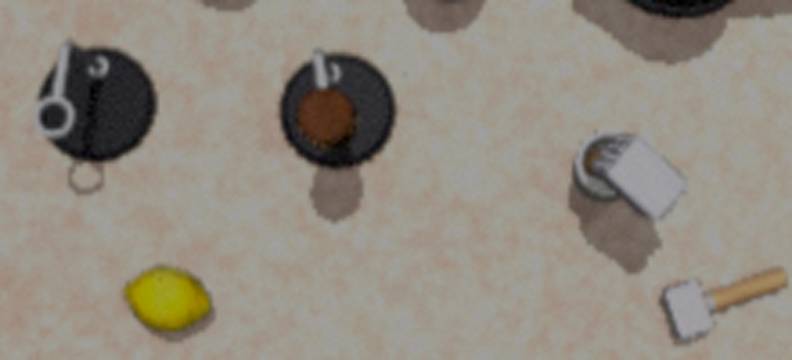

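View pics/sc.png

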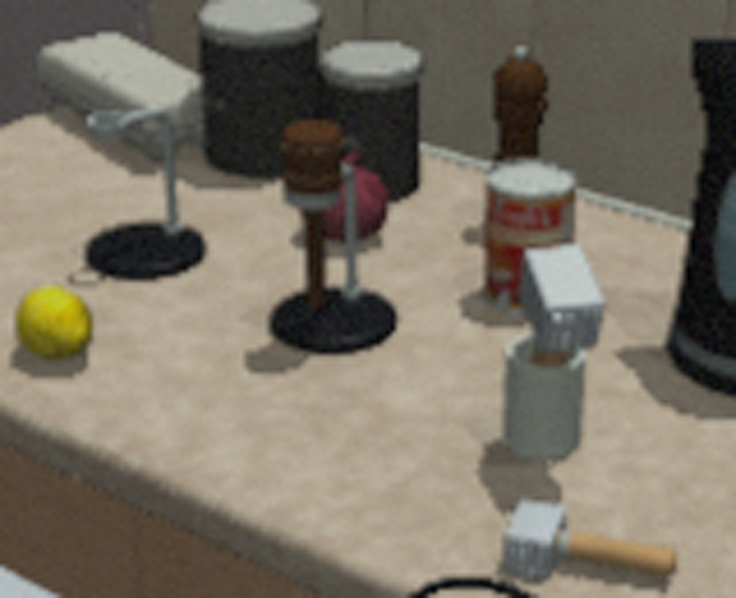

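Narrow stand ring (195,202), wide ring with the muddler (271,202), and the white pot with the mid-size aluminium mallet (355,218) are all confirmed. The other two mallets are lying free on the table and don't match. Next I'll fit the poses.

```bash
cat >> h.py <<'E'
def circ(xy):
    A=np.c_[2*xy,np.ones(len(xy))]; s=np.linalg.lstsq(A,(xy**2).sum(1),rcond=None)[0]
    return s[:2],np.sqrt(s[2]+s[:2]@s[:2])
E
python3 - <<'E'
from h import *
import rig; print([n for n in dir(rig) if n[0]!='_'])
try: print(rig.finger_overhang)
except Exception as e: print(e)
d=np.load("top0.npz");P=cloud("top",d['d']);p=d['p']
# foot centres
for nm,(u0,u1,v0,v1) in dict(narrow=(185,226,180,220),wide=(255,295,182,220)).items():
    m=(p[v0:v1,u0:u1].max(2)<70).astype(np.uint8); c=max(cv2.findContours(m,0,1)[0],key=cv2.contourArea)[:,0]
    h=cv2.convexHull(c)[:,0]+[u0,v0]; xy=np.array([ray("top",u,v,.012)[:2] for u,v in h]); print(nm,"foot",circ(xy))
# narrow ring by pixels bright at u~187..204
Q=P[190:212,186:206].reshape(-1,3);Q=Q[(Q[:,2]>.12)&(Q[:,2]<.145)&(Q[:,0]<.51)]
print("ring",len(Q),circ(Q[:,:2]),(Q[:,:2].min(0)+Q[:,:2].max(0))/2,Q[:,2].mean())
print("ring px",[proj("top",q) for q in Q[:3]])
# muddler top
M=(P[...,2]>.172)&(P[...,2]<.2); M[:,:250]=0;M[:,295:]=0;M[:180]=0;M[225:]=0
Q=P[M];(c,r)=cv2.minEnclosingCircle(Q[:,:2].astype(np.float32)); print("mud",c,r,np.median(Q[:,:2],0),Q[:,2].mean(),np.linalg.svd(Q-Q.mean(0))[2][2] if len(Q)<3000 else '')
# mallet
M=(P[...,2]>.115); M[:,:335]=0;M[:,380:]=0;M[:195]=0;M[245:]=0
Q=P[M]; best=0;rng=np.random.default_rng(0)
for _ in range(500):
    a=Q[rng.choice(len(Q),3,False)];n=np.cross(a[1]-a[0],a[2]-a[0]);n/=np.linalg.norm(n)+1e-9;k=abs((Q-a[0])@n)<.003
    if k.sum()>best: best=k.sum();K=k
T=Q[K];c=T.mean(0);n=np.linalg.svd(T-c)[2][2];n*=np.sign(n[2]);
print("mallet n",n,np.arccos(n[2]),np.arctan2(n[1],n[0]),len(T),len(Q),c)
e=n[:2]/np.hypot(*n[:2]);
yv=np.array([-e[1],e[0],0]);xv=np.cross(yv,n)
R=cv2.minAreaRect(np.c_[(T-c)@xv,(T-c)@yv].astype(np.float32)*1000);print(R)
R2=cv2.minAreaRect(T[:,:2].astype(np.float32)*1000);print(R2)
# pot rim
Q=P[195:245,335:380].reshape(-1,3);Q=Q[(Q[:,2]>.068)&(Q[:,2]<.082)];print("pot",len(Q),circ(Q[:,:2]))
E
```

```text
['IKError', 'finger_overhang', 'get_calibration', 'grab_frame', 'read_state', 'sign_off']
0.019
narrow foot (array([0.52839765, 0.1984616 ]), np.float64(0.0504072544508812))
wide foot (array([ 0.52596279, -0.01437779]), np.float64(0.049980230279415054))
ring 59 (array([0.49910539, 0.20032105]), np.float64(0.014488887097377664)) [0.49670462 0.20106947] 0.13351981415048894
ring px [(np.float64(192.00000000000006), np.float64(198.0)), (np.float64(197.00000000000006), np.float64(198.0)), (np.float64(190.00000000000006), np.float64(199.00000000000003))]
mud (0.4983028769493103, -0.022022956982254982) 0.02320556901395321 [ 0.49795675 -0.02255253] 0.1803144811953247 [-7.37794829e-04 -1.55242206e-02  9.99879220e-01]
mallet n [-0.22904986 -0.25431014  0.93960764] 0.3493142338387432 -2.3039822178919005 222 376 [ 0.45565406 -0.27589271  0.1520379 ]
((1.8133296966552734, 0.021007537841796875), (41.16437911987305, 61.2665901184082), 89.10139465332031)
((455.0582580566406, -276.7383728027344), (56.43252944946289, 41.296234130859375), 46.16526412963867)
pot 53 (array([ 0.47763717, -0.25052676]), np.float64(0.025285757536965863))
```

```bash
cat >> h.py <<'E'
def go(x,y,z,az=None):
    """shift/turn in tool axes from present pose; az = world azimuth (deg) of tool y"""
    from rig import read_state
    from scipy.spatial.transform import Rotation as R
    s=read_state();w=s['ee_rot'];M=R.from_quat([w[1],w[2],w[3],w[0]]).as_matrix()
    a=np.degrees(np.arctan2(M[1,1],M[0,1]))
    t=0
    if az is not None: t=-np.radians((az-a+90)%180-90)
    print("t",round(s['t'],2),"pos",s['tool_pos'].round(4),"az",a.round(2),"zdown",M[:,2].round(4),"q",s['q'].round(2),"F",s['ft_force'].round(1),"w",round(s['grip_width'],3))
    print("  SHIFT",(M.T@(np.array([x,y,z])-s['tool_pos'])).round(4),"TURN",round(t,3))
E
python3 - <<'E'
from h import *
print("narrow hole",ray("top",194.6,201.9,.135),proj("top",(.498,.2005,.135)))
go(.498,-.022,.25)
E
```

```text
narrow hole [0.49907909 0.20058114 0.135     ] (np.float64(194.60484424132312), np.float64(202.26907719213804))
t 0.1 pos [0.2402 0.6034 0.2495] az 68.29 zdown [-6.0e-04 -1.6e-03 -1.0e+00] q [-1.26  0.63  0.04  1.52 -0.03  1.   -0.02] F [ 0.4  0.5 -0.3] w 0.998
  SHIFT [-4.709e-01 -4.857e-01  3.000e-04] TURN 0
```

move_arm(
  motion="100 -0.471 -0.486 0 0;100 -0.471 -0.486 0 0;100 -0.471 -0.486 0 0;100 -0.471 -0.486 0 0;100 -0.471 -0.486 0 0;100 -0.471 -0.486 0 0;100 -0.471 -0.486 0 0;100 -0.471 -0.486 0 0;100 -0.471 -0.486 0 0;100 -0.471 -0.486 0 0",
  grip_force=40,
)

```text
t: 0.93
tool_pos: [0.3993, 0.2167, 0.2502]
ee_rot: [-0.0, 0.188, 0.982, -0.0]
ft_force: [1.3, -0.3, -0.4]
grip_width: 0.998
grasp_force: 0.0
```

```bash
python3 -c "
from h import *
go(.498,-.022,.25)"
```

```text
t 0.93 pos [0.3993 0.2167 0.2502] az 68.32 zdown [-3.e-04 -1.e-04 -1.e+00] q [-0.61  0.35  0.07  2.04 -0.03  0.75  0.67] F [ 1.3 -0.3 -0.4] w 0.998
  SHIFT [-0.18   -0.1853  0.0002] TURN 0
```

move_arm(
  motion="100 -0.18 -0.185 0 0;100 -0.18 -0.185 0 0;100 -0.18 -0.185 0 0;100 -0.18 -0.185 0 0;100 -0.18 -0.185 0 0;100 -0.18 -0.185 0 0;100 -0.18 -0.185 0 0;100 -0.18 -0.185 0 0;100 -0.18 -0.185 0 0",
)

```text
t: 1.68
tool_pos: [0.4975, -0.0197, 0.2499]
ee_rot: [-0.001, 0.189, 0.982, 0.0]
ft_force: [-0.3, -0.4, -0.7]
grip_width: 1.001
grasp_force: 0.0
```

```bash
python3 -c "
from h import *
go(.498,-.022,.163)"
```

```text
t 1.68 pos [ 0.4975 -0.0197  0.2499] az 68.22 zdown [-1.3e-03  5.0e-04 -1.0e+00] q [-0.09  0.42  0.11  1.93 -0.06  0.8   1.24] F [-0.3 -0.4 -0.7] w 1.001
  SHIFT [-0.0014 -0.0019  0.0869] TURN 0
```

move_arm(
  motion="100 -0.001 -0.001 0.03 0;100 -0.001 -0.001 0.06 0;100 -0.001 -0.001 0.087 0;100 -0.001 -0.001 0.087 0;100 -0.001 -0.001 0.087 0;40 -0.001 -0.001 0.087 0;40 -0.001 -0.001 0.087 0;40 -0.001 -0.001 0.087 0;40 -0.001 -0.001 0.087 0;40 -0.001 -0.001 0.087 0",
  grip_force=40,
)

```text
t: 2.52
tool_pos: [0.4993, -0.0209, 0.1649]
ee_rot: [0.001, 0.188, 0.982, 0.0]
ft_force: [-1.9, 0.7, 6.6]
grip_width: 0.525
grasp_force: 40.4
```

```bash
python3 -c "
from h import *
go(.498,-.022,.163)"
```

```text
t 2.52 pos [ 0.4993 -0.0209  0.1649] az 68.3 zdown [ 2.7e-03  3.0e-04 -1.0e+00] q [-0.07  0.54  0.09  2.02 -0.08  0.58  1.26] F [-1.9  0.7  6.6] w 0.525
  SHIFT [ 0.0008 -0.0016  0.0019] TURN 0
```

move_arm(
  motion="40 0 0 0 0;40 0 0 -0.03 0;40 0 0 -0.06 0;40 0 0 -0.09 0;40 0 0 -0.12 0;40 0 0 -0.13 0;40 0 0 -0.13 0;40 0 0 -0.13 0",
)

```text
t: 3.18
tool_pos: [0.4983, -0.021, 0.2938]
ee_rot: [0.001, 0.188, 0.982, 0.0]
ft_force: [-0.6, -0.5, -1.8]
grip_width: 0.526
grasp_force: 42.5
```

```bash
cat > mud.py <<'E'
from h import *
from rig import *
import sys
p,d=grab_frame("scene");s=read_state();tcp=s['tool_pos'];P=cloud("scene",d)
np.savez("scene_l.npz",p=p,d=d)
# handle: thin slices below the tcp
for n in ("scene","top"):
    if n=="top": p,d=grab_frame("top");np.savez("top_l.npz",p=p,d=d);P=cloud("top",d)
    Q=P.reshape(-1,3);col=p.reshape(-1,3)
    k=(np.hypot(*(Q[:,:2]-tcp[:2]).T)<.05)
    Q=Q[k]-tcp
    for lo in np.arange(-.15,.06,.02):
        q=Q[(Q[:,2]>lo)&(Q[:,2]<lo+.02)]
        if len(q)>4: print(n,round(lo+.01,3),len(q),q.mean(0).round(4),q.min(0).round(3)[:2],q.max(0).round(3)[:2])
E
python3 mud.py; python3 -c "
from h import *
t=np.load('top_l.npz')['p'];s=np.load('scene_l.npz')['p']
a=cv2.resize(t[150:260,170:330],None,fx=3.5,fy=3.5,interpolation=2);b=cv2.resize(s[100:220,200:320],None,fx=3.5,fy=3.5,interpolation=2)
im=np.zeros((600,800,3),np.uint8);im[:385,:560]=a[:, :560];cv2.imwrite('pics/l1.png',im[:385,:560,::-1]);cv2.imwrite('pics/l2.png',b[:,:,::-1])
go(.498,-.022,.163)"
```

```text
scene -0.12 28 [-0.0042 -0.002  -0.1191] [-0.012 -0.008] [0.004 0.005]
scene -0.1 23 [-0.0043 -0.0017 -0.0994] [-0.009 -0.007] [0.004 0.006]
scene -0.08 22 [-0.0055 -0.0025 -0.0791] [-0.01  -0.009] [-0.001  0.003]
scene -0.06 21 [-0.0059 -0.003  -0.0597] [-0.012 -0.009] [0.    0.002]
scene -0.04 23 [-0.005  -0.0022 -0.0408] [-0.01  -0.007] [0.001 0.006]
scene -0.02 60 [-0.0135 -0.0101 -0.0189] [-0.025 -0.028] [0.015 0.014]
scene -0.0 82 [-0.0179 -0.0144  0.0003] [-0.029 -0.036] [-0.006  0.012]
scene 0.02 100 [-0.0078 -0.002   0.0192] [-0.026 -0.038] [0.022 0.033]
scene 0.04 78 [-0.0061  0.0017  0.0396] [-0.027 -0.047] [0.019 0.048]
scene 0.06 73 [-0.0117  0.0007  0.0597] [-0.028 -0.04 ] [0.01  0.049]
top -0.02 13 [-0.0209 -0.009  -0.0181] [-0.024 -0.03 ] [-0.016  0.007]
top -0.0 15 [-0.0206 -0.0121  0.0004] [-0.023 -0.032] [-0.018  0.004]
top 0.02 10 [-0.0186 -0.0119  0.0159] [-0.022 -0.038] [-0.001  0.   ]
top 0.04 23 [-0.0193 -0.0316  0.0387] [-0.027 -0.04 ] [-0.013 -0.024]
top 0.06 12 [-0.0223 -0.0227  0.0566] [-0.028 -0.041] [-0.018 -0.015]
t 3.28 pos [ 0.4975 -0.021   0.2922] az 68.3 zdown [-2.5e-03  1.0e-04 -1.0e+00] q [-0.1   0.36  0.12  1.88 -0.05  0.91  1.24] F [-0.1 -0.2 -2.8] w 0.522
  SHIFT [-0.0012 -0.0006  0.1292] TURN 0
```

View pics/l2.png

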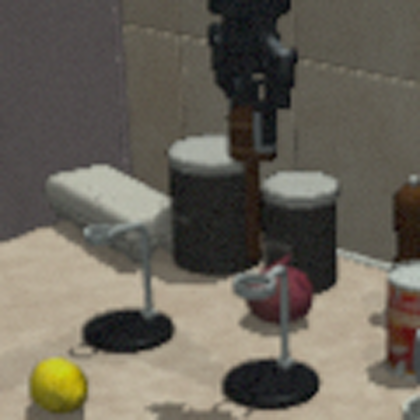

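View pics/l1.png

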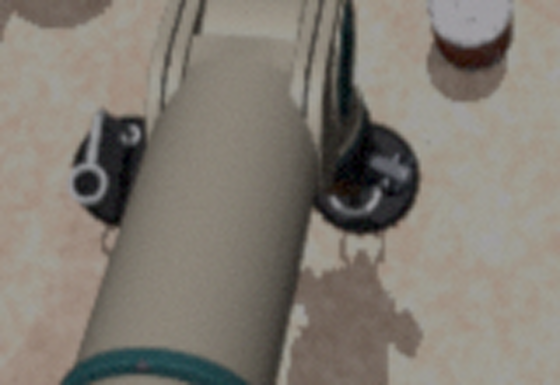

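The muddler is held upright (scene crop, handle at (253,210)), and both rings are free. I'll get the ring centres from the scene camera too, so handle and ring share the same calibration.

```bash
python3 - <<'E'
from h import *
P=cloud("scene",np.load("scene_l.npz")['d']).reshape(-1,3);T=cloud("top",np.load("top_l.npz")['d']).reshape(-1,3);T0=cloud("top",np.load("top0.npz")['d']).reshape(-1,3)
from scipy.optimize import least_squares
for nm,g,r in(("narrow",(.498,.2005),(.012,.017)),("wide",(.498,-.022),(.017,.022))):
    for cn,Q in(("scene",P),("top",T),("top0",T0)):
        q=Q[(abs(Q[:,2]-.132)<.012)&(np.hypot(*(Q[:,:2]-g).T)<.032)]
        if len(q)<8: continue
        xy=q[:,:2]
        # annulus fit, ignore arm side
        f=lambda c:(lambda R:np.maximum(R-r[1],0)+np.maximum(r[0]-R,0)+0.15*abs(R-sum(r)/2))(np.hypot(*(xy-c).T))
        s=least_squares(f,g,loss='soft_l1',f_scale=.002)
        print(nm,cn,len(q),s.x.round(4),(xy.min(0)).round(4),xy.max(0).round(4))
    for cn,Q in(("top0",T0),("scene",P)):
        q=Q[(abs(Q[:,2]-.07)<.04)&(np.hypot(Q[:,0]-.56,Q[:,1]-g[1])<.03)]
        if len(q):print(" post",cn,len(q),np.median(q,0).round(4))
E
```

```text
narrow scene 52 [0.5002 0.2025] [0.4807 0.1852] [0.5282 0.2191]
narrow top 88 [0.5018 0.2002] [0.4833 0.1842] [0.5285 0.2182]
narrow top0 88 [0.5018 0.2   ] [0.4834 0.1842] [0.5291 0.2179]
 post top0 23 [0.5589 0.1932 0.0719]
 post scene 42 [0.5587 0.1975 0.0735]
wide scene 76 [ 0.4972 -0.0191] [ 0.4751 -0.0416] [5.245e-01 3.000e-04]
wide top 40 [ 0.4986 -0.0206] [ 0.4773 -0.0407] [ 5.037e-01 -1.000e-04]
wide top0 9 [ 0.4958 -0.0243] [ 0.4763 -0.0443] [ 0.5023 -0.0085]
 post top0 10 [ 0.5575 -0.012   0.0667]
 post scene 39 [ 0.5569 -0.0072  0.0707]
```

```bash
python3 -c "
from h import *
go(.4995,.2005,.285)"
```

```text
t 3.28 pos [ 0.4975 -0.021   0.2922] az 68.3 zdown [-2.5e-03  1.0e-04 -1.0e+00] q [-0.1   0.36  0.12  1.88 -0.05  0.91  1.24] F [-0.1 -0.2 -2.8] w 0.522
  SHIFT [0.08   0.2065 0.0072] TURN 0
```

move_arm(
  motion="40 0.01 0.025 0 0;40 0.02 0.051 0 0;40 0.03 0.077 0 0;40 0.04 0.103 0 0;40 0.05 0.13 0 0;40 0.06 0.155 0 0;40 0.07 0.18 0 0;40 0.08 0.206 0 0;40 0.08 0.206 0 0;40 0.08 0.206 0 0",
)

```text
t: 4.12
tool_pos: [0.4991, 0.2016, 0.2914]
ee_rot: [-0.002, 0.186, 0.982, -0.001]
ft_force: [0.8, -0.4, -2.4]
grip_width: 0.522
grasp_force: 42.5
```

move_arm(
  motion="40 0 0 0 0;40 0 0 0 0;40 0 0 0 0",
)

```text
t: 4.37
tool_pos: [0.5003, 0.1984, 0.2929]
ee_rot: [-0.0, 0.189, 0.982, -0.001]
ft_force: [-0.8, -0.8, -2.1]
grip_width: 0.523
grasp_force: 42.5
```

```bash
python3 mud.py |grep scene; python3 -c "
from h import *
go(.4995,.2005,.165)
P=cloud('scene',np.load('scene_l.npz')['d']).reshape(-1,3)
k=np.hypot(P[:,0]-.4995,P[:,1]-.2015)<.03
for z in np.arange(.13,.28,.015):
    q=P[k&(abs(P[:,2]-z)<.0075)]
    if len(q)>3: print(round(z,3),len(q),q.mean(0).round(4),q.min(0).round(3)[:2],q.max(0).round(3)[:2])
s=np.load('scene_l.npz')['p'];cv2.imwrite('pics/n1.png',cv2.resize(s[110:220,190:300],None,fx=5,fy=5,interpolation=2)[:,:,::-1])"
```

```text
scene -0.12 20 [-0.0065 -0.0029 -0.1199] [-0.012 -0.009] [-0.001  0.005]
scene -0.1 22 [-0.005  -0.0033 -0.0996] [-0.012 -0.01 ] [0.005 0.005]
scene -0.08 23 [-0.0055 -0.0023 -0.0808] [-0.012 -0.009] [0.006 0.005]
scene -0.06 23 [-0.0054 -0.0028 -0.0596] [-0.011 -0.009] [0.    0.005]
scene -0.04 20 [-0.0047 -0.0028 -0.0404] [-0.009 -0.011] [0.003 0.005]
scene -0.02 60 [-0.0133 -0.0114 -0.0191] [-0.026 -0.032] [0.019 0.016]
scene -0.0 68 [-0.0181 -0.0155  0.0004] [-0.026 -0.04 ] [-0.001  0.014]
scene 0.02 75 [-0.01   -0.0052  0.0184] [-0.026 -0.037] [0.015 0.034]
scene 0.04 60 [-0.0068 -0.0008  0.0394] [-0.029 -0.047] [0.018 0.049]
scene 0.06 49 [-0.0147 -0.0015  0.0598] [-0.028 -0.025] [0.002 0.033]
t 4.47 pos [0.5005 0.1988 0.2932] az 68.19 zdown [-1.e-04 -4.e-04 -1.e+00] q [-0.48  0.42  0.07  1.78 -0.04  0.95  0.8 ] F [-0.1  0.2 -2.3] w 0.524
  SHIFT [0.0015 0.0012 0.1282] TURN 0
0.13 48 [0.4999 0.2013 0.1322] [0.479 0.185] [0.528 0.22 ]
0.145 4 [0.4998 0.1974 0.1381] [0.482 0.187] [0.511 0.206]
0.16 6 [0.4948 0.1976 0.1633] [0.492 0.195] [0.5   0.203]
0.175 16 [0.4938 0.1952 0.1754] [0.489 0.189] [0.5   0.202]
0.19 16 [0.4958 0.1947 0.1909] [0.489 0.189] [0.506 0.201]
0.205 18 [0.4956 0.1972 0.2049] [0.49  0.191] [0.506 0.204]
0.22 15 [0.4935 0.196  0.2196] [0.488 0.19 ] [0.501 0.203]
0.235 19 [0.4955 0.1953 0.2354] [0.49  0.189] [0.501 0.2  ]
0.25 17 [0.4958 0.1967 0.2514] [0.491 0.188] [0.503 0.204]
0.265 29 [0.4899 0.1883 0.2677] [0.476 0.178] [0.517 0.211]
0.28 36 [0.484  0.191  0.2793] [0.475 0.175] [0.52  0.215]
```

View pics/n1.png

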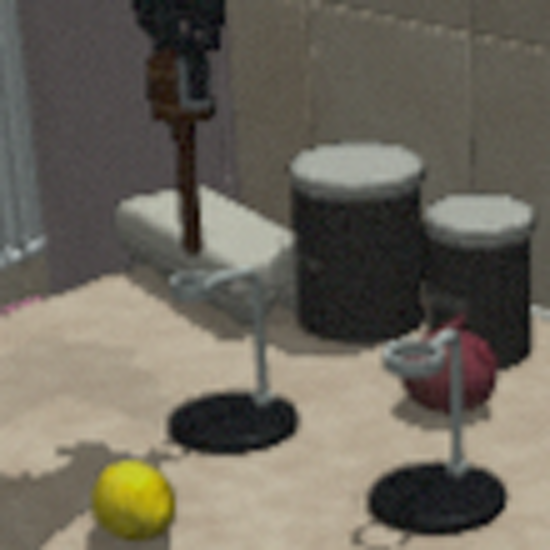

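The handle end is at crop (192,250) and the ring mouth at (193,284). The depth data and the image agree that it needs about 2 mm towards +y, so I'll shift it and lower it partway.

move_arm(
  motion="40 0.0015 0.0013 0 0;40 0.0015 0.0013 0.01 0;40 0.0015 0.0013 0.018 0;40 0.0015 0.0013 0.026 0;40 0.0015 0.0013 0.034 0;40 0.0015 0.0013 0.042 0;40 0.0015 0.0013 0.05 0;40 0.0015 0.0013 0.055 0;40 0.0015 0.0013 0.055 0",
)

```text
t: 5.22
tool_pos: [0.4987, 0.2014, 0.2369]
ee_rot: [-0.001, 0.188, 0.982, -0.001]
ft_force: [1.3, -0.1, -1.0]
grip_width: 0.525
grasp_force: 42.5
```

```bash
python3 mud.py |grep 'scene -0'; python3 -c "
from h import *
go(.4995,.2005,.165)"
```

```text
scene -0.12 22 [-0.0044 -0.0038 -0.1189] [-0.014 -0.014] [0.041 0.005]
scene -0.1 53 [ 0.004  -0.0041 -0.1027] [-0.019 -0.015] [0.047 0.015]
scene -0.08 25 [-0.0052 -0.003  -0.0804] [-0.011 -0.01 ] [0.005 0.006]
scene -0.06 20 [-0.0062 -0.002  -0.061 ] [-0.011 -0.007] [-0.     0.006]
scene -0.04 19 [-0.006  -0.0039 -0.0406] [-0.011 -0.008] [0.002 0.002]
scene -0.02 53 [-0.0141 -0.0117 -0.0187] [-0.027 -0.029] [0.013 0.012]
scene -0.0 62 [-0.0186 -0.0163  0.0002] [-0.027 -0.038] [-0.006  0.011]
t 5.32 pos [0.4995 0.2017 0.2381] az 68.3 zdown [-2.e-04 -1.e-04 -1.e+00] q [-0.48  0.48  0.06  1.84 -0.04  0.81  0.8 ] F [ 1.   1.  -1.6] w 0.525
  SHIFT [-0.0005 -0.0011  0.0731] TURN 0
```

move_arm(
  motion="40 0 0 0.012 0;40 0 0 0.024 0;40 0 0 0.036 0;40 0 0 0.048 0;40 0 0 0.058 0;40 0 0 0.066 0;40 0 0 0.07 0;40 0 0 0.07 0;40 0 0 0.07 0",
)

```text
t: 6.07
tool_pos: [0.4997, 0.2018, 0.1685]
ee_rot: [0.0, 0.188, 0.982, 0.0]
ft_force: [-0.2, -0.4, -1.6]
grip_width: 0.524
grasp_force: 42.5
```

```bash
python3 -c "
from h import *
go(.4995,.2005,.165)"
```

```text
t 6.07 pos [0.4997 0.2018 0.1685] az 68.29 zdown [ 3.e-04  1.e-04 -1.e+00] q [-0.47  0.58  0.05  1.91 -0.05  0.65  0.8 ] F [-0.2 -0.4 -1.6] w 0.524
  SHIFT [-0.0003 -0.0012  0.0035] TURN 0
```

move_arm(
  motion="40 0 0 0.003 0;40 0 0 0.003 0;60 0 0 0.003 0;80 0 0 0.003 0;100 0 0 0.003 0;100 0 0 0.003 0;100 0 0 0.003 0;100 0 0 -0.03 0;100 0 0 -0.07 0;100 0 0 -0.1 0",
)

```text
t: 6.9
tool_pos: [0.4997, 0.2017, 0.2704]
ee_rot: [0.0, 0.188, 0.982, 0.0]
ft_force: [0.9, 0.5, -0.5]
grip_width: 0.998
grasp_force: 0.0
```

```bash
python3 -c "
from h import *
go(.46,-.272,.25,137.2)"
```

```text
t 6.9 pos [0.4997 0.2017 0.2704] az 68.29 zdown [ 8.e-04  3.e-04 -1.e+00] q [-0.48  0.45  0.07  1.81 -0.04  0.89  0.79] F [ 0.9  0.5 -0.5] w 0.998
  SHIFT [-0.1384 -0.4548  0.0202] TURN -1.203
```

move_arm(
  motion="100 -0.138 -0.455 0.01 1.94;100 -0.138 -0.455 0.01 1.94;100 -0.138 -0.455 0.01 1.94;100 -0.138 -0.455 0.01 1.94;100 -0.138 -0.455 0.01 1.94;100 -0.138 -0.455 0.01 1.94;100 -0.138 -0.455 0.01 1.94;100 -0.138 -0.455 0.01 1.94;100 -0.138 -0.455 0.01 1.94;100 -0.138 -0.455 0.01 1.94",
)

```text
t: 7.73
tool_pos: [0.4639, -0.2152, 0.2598]
ee_rot: [0.0, 0.729, 0.684, 0.0]
ft_force: [0.2, 0.3, -0.3]
grip_width: 0.994
grasp_force: 0.0
```

```bash
python3 -c "
from h import *
go(.46,-.272,.25,137.2)"
```

```text
t 7.73 pos [ 0.4639 -0.2152  0.2598] az -3.66 zdown [ 8.e-04  1.e-04 -1.e+00] q [ 0.07  0.45  0.45  1.9  -0.26  0.85  0.58] F [ 0.2  0.3 -0.3] w 0.994
  SHIFT [-0.0569 -0.0003  0.0098] TURN 0.683
```

move_arm(
  motion="100 -0.055 0 0 0.683;100 -0.055 0 0 0.683;100 -0.055 0 0 0.683;100 -0.055 0 0 0.683;100 -0.055 0 0 0.683;100 -0.055 0 0 0.683;100 -0.055 0 0 0.683;100 -0.055 0 0 0.683",
)

```text
t: 8.4
tool_pos: [0.4612, -0.2681, 0.2595]
ee_rot: [-0.0, 0.915, 0.404, -0.0]
ft_force: [0.6, 0.5, 1.0]
grip_width: 0.998
grasp_force: 0.0
```

```bash
python3 - <<'E'
from h import *
from rig import grab_frame
for n in("top","scene"):
    p,d=grab_frame(n);np.savez(n+"_m.npz",p=p,d=d);Q=cloud(n,d).reshape(-1,3)
    q=Q[(np.hypot(Q[:,0]-.5,Q[:,1]-.2015)<.03)&(Q[:,2]>.145)];t=q[q[:,2]>.176];print(n,len(q),q[:,2].max(),t.mean(0),(t.min(0)+t.max(0))/2)
    k=Q[(np.hypot(Q[:,0]-.5,Q[:,1]-.2015)<.03)&(Q[:,2]<.11)&(Q[:,2]>.04)]; print(" handle",len(k),np.median(k,0).round(4) if len(k) else '')
go(.4593,-.272,.133,137.2)
E
```

```text
top 255 0.18788131115250373 [0.49793993 0.19977126 0.18063993] [0.49932161 0.20002916 0.1819549 ]
 handle 21 [0.4956 0.1944 0.0643]
scene 151 0.1847236595147731 [0.4917365  0.19713197 0.1813754 ] [0.49489733 0.19976095 0.180719  ]
 handle 68 [0.4937 0.199  0.0735]
t 8.5 pos [ 0.4612 -0.2682  0.2596] az -42.35 zdown [ 1.e-04  2.e-04 -1.e+00] q [ 0.05  0.52  0.64  1.84 -0.39  0.91  0.13] F [-0.6 -0.2 -0.3] w 0.997
  SHIFT [-0.0042  0.0012  0.1266] TURN 0.008
```

Muddler is home (top at z 0.181, centre within 2 mm). Now the mallet.

move_arm(
  motion="100 -0.004 0.001 0.03 0;100 -0.004 0.001 0.06 0;100 -0.004 0.001 0.09 0;100 -0.004 0.001 0.115 0;100 -0.004 0.001 0.126 0;100 -0.004 0.001 0.126 0;30 -0.004 0.001 0.126 0;30 -0.004 0.001 0.126 0;30 -0.004 0.001 0.126 0;30 -0.004 0.001 0.126 0",
  grip_force=25,
)

```text
t: 9.33
tool_pos: [0.4598, -0.2722, 0.1349]
ee_rot: [0.001, 0.915, 0.403, 0.001]
ft_force: [-1.5, 0.5, 4.9]
grip_width: 0.493
grasp_force: 26.4
```

```bash
python3 -c "
from h import *
go(.4593,-.272,.145)"
```

```text
t 9.33 pos [ 0.4598 -0.2722  0.1349] az -42.43 zdown [ 1.9e-03 -7.0e-04 -1.0e+00] q [ 0.16  0.68  0.5   1.96 -0.54  0.63  0.27] F [-1.5  0.5  4.9] w 0.493
  SHIFT [-0.0001 -0.0005 -0.0101] TURN 0
```

move_arm(
  motion="30 0.004 0 -0.004 0;30 0.008 0 -0.006 0;30 0.012 0 -0.008 0;30 0.016 0 -0.009 0;30 0.02 0 -0.01 0;30 0.024 0 -0.011 0;30 0.028 0 -0.012 0;30 0.032 0 -0.0125 0;30 0.036 0 -0.013 0;30 0.038 0 -0.013 0",
)

```text
t: 10.17
tool_pos: [0.4854, -0.2433, 0.1466]
ee_rot: [-0.0, 0.915, 0.403, 0.0]
ft_force: [-3.3, -1.5, -3.2]
grip_width: 0.489
grasp_force: 25.8
```

```bash
cat > mal.py <<'E'
from h import *
from rig import *
import sys
p,d=grab_frame("scene");s=read_state();np.savez("scene_l.npz",p=p,d=d)
go(.4985,-.0205,.16)
u,v=map(int,proj("scene",s['tool_pos']-[0,0,.04]));h=50
v0=max(v-h,0);u0=u-h
cv2.imwrite(sys.argv[1],cv2.resize(p[v0:v0+2*h,u0:u0+2*h],None,fx=5,fy=5,interpolation=2)[:,:,::-1]);print("crop",u0,v0)
E
python3 mal.py pics/m1.png
```

```text
t 10.22 pos [ 0.4856 -0.2432  0.1465] az -42.4 zdown [ 4.e-04  3.e-04 -1.e+00] q [ 0.08  0.68  0.53  1.93 -0.53  0.67  0.19] F [-2.4 -1.2 -0.7] w 0.489
  SHIFT [ 0.1731 -0.1406 -0.0134] TURN 0
crop 273 156
```

View pics/m1.png

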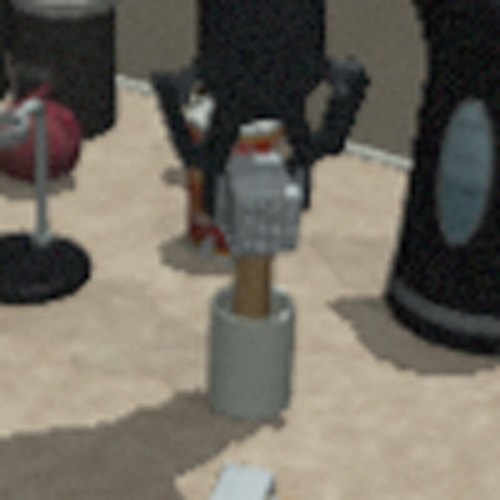

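The mallet now looks close to upright (head at (262,205), handle at (253,285) in the crop) and the pot is standing. I'll lift it and measure the handle tilt from depth.

move_arm(
  motion="30 0 0 -0.015 0;30 0 0 -0.035 0;30 0 0 -0.06 0;30 0 0 -0.085 0;30 0 0 -0.11 0;30 0 0 -0.135 0;30 0 0 -0.15 0;30 0 0 -0.15 0;30 0 0 -0.15 0;30 0 0 -0.15 0",
  grip_force=40,
)

```text
t: 11.05
tool_pos: [0.4847, -0.2429, 0.2954]
ee_rot: [-0.001, 0.915, 0.403, -0.0]
ft_force: [0.9, 0.1, -3.1]
grip_width: 0.485
grasp_force: 44.8
```

```bash
cat > ax.py <<'E'
from h import *
from rig import *
def ax(save=None):
    p,d=grab_frame("scene");s=read_state();t=s['tool_pos'];P=cloud("scene",d);np.savez("scene_l.npz",p=p,d=d)
    Q=P.reshape(-1,3)-t; k=(np.hypot(*Q[:,:2].T)<.06); Q=Q[k]
    for lo in np.arange(-.14,-.02,.01):
        q=Q[(Q[:,2]>lo)&(Q[:,2]<lo+.01)]
        if len(q)>3: print(round(lo+.005,3),len(q),q.mean(0).round(4),np.median(q,0).round(4))
    H=Q[(Q[:,2]>-.12)&(Q[:,2]<-.035)]
    from scipy.optimize import least_squares
    f=lambda a:np.hypot(H[:,0]-a[0]-a[2]*(H[:,2]+.08),H[:,1]-a[1]-a[3]*(H[:,2]+.08))-.0125
    r=least_squares(f,[0,0,0,0],loss='soft_l1',f_scale=.002).x
    print("axis at -.08:",r[:2].round(4),"slope dx/dz,dy/dz",r[2:].round(3),"tip(-.127)",(r[:2]-.047*r[2:]).round(4),"world tip",(t[:2]+r[:2]-.047*r[2:]).round(4))
    # front teeth face, normal about -tool x
    go(.4985,-.0205,.16)
    return t
ax()
E
python3 ax.py
```

```text
-0.125 14 [-0.0071 -0.0032 -0.1241] [-0.0091 -0.0054 -0.1243]
-0.115 25 [-0.008  -0.003  -0.1152] [-0.009  -0.0046 -0.1153]
-0.105 23 [-0.008  -0.0037 -0.1051] [-0.0088 -0.0045 -0.1048]
-0.095 24 [-0.0082 -0.0023 -0.0952] [-0.0094 -0.0044 -0.0957]
-0.085 24 [-0.0083 -0.0039 -0.0851] [-0.0088 -0.0055 -0.0851]
-0.075 24 [-0.0079 -0.0047 -0.0752] [-0.0093 -0.0071 -0.0749]
-0.065 26 [-0.0077 -0.0052 -0.065 ] [-0.0089 -0.0068 -0.0656]
-0.055 23 [-0.0081 -0.0052 -0.0545] [-0.0098 -0.0073 -0.054 ]
-0.045 23 [-0.0086 -0.0047 -0.0451] [-0.01   -0.0069 -0.0457]
-0.035 21 [-0.009  -0.005  -0.0363] [-0.0095 -0.0067 -0.0364]
-0.025 16 [-0.0207 -0.0171 -0.0226] [-0.0208 -0.0194 -0.0228]
axis at -.08: [0.0001 0.0012] slope dx/dz,dy/dz [-0.005 -0.017] tip(-.127) [0.0004 0.002 ] world tip [ 0.4848 -0.2409]
t 11.1 pos [ 0.4845 -0.2429  0.2951] az -42.43 zdown [-0.0019  0.0016 -1.    ] q [-0.03  0.5   0.68  1.77 -0.36  1.    0.04] F [-0.5  0.5 -1.4] w 0.484
  SHIFT [ 0.1736 -0.1394  0.1354] TURN 0
```

The mallet is vertical within 0.02 rad and the handle axis is under 1.5 mm from the TCP. I'll carry it over the wide ring.

move_arm(
  motion="30 0.02 -0.016 0 0;30 0.043 -0.035 0 0;30 0.066 -0.053 0 0;30 0.09 -0.072 0 0;30 0.113 -0.09 0 0;30 0.135 -0.109 0 0;30 0.155 -0.125 0 0;30 0.172 -0.139 0 0;30 0.172 -0.139 0 0;30 0.172 -0.139 0 0",
)

```text
t: 11.93
tool_pos: [0.4979, -0.0214, 0.2952]
ee_rot: [-0.001, 0.914, 0.405, -0.001]
ft_force: [-0.1, -0.3, -1.8]
grip_width: 0.491
grasp_force: 44.6
```

move_arm(
  motion="30 0 0 0 0;30 0 0 0 0;30 0 0 0 0",
)

```text
t: 12.18
tool_pos: [0.4982, -0.0245, 0.2964]
ee_rot: [0.0, 0.916, 0.402, -0.0]
ft_force: [-0.2, -0.4, -3.2]
grip_width: 0.488
grasp_force: 44.6
```

```bash
python3 ax.py|tail -3; python3 - <<'E'
from h import *
from rig import read_state
p=np.load('scene_l.npz')['p'];Q=cloud('scene',np.load('scene_l.npz')['d']).reshape(-1,3)
q=Q[(abs(Q[:,2]-.132)<.01)&(np.hypot(Q[:,0]-.498,Q[:,1]+.0205)<.03)]
print("ring",len(q),q.min(0),q.max(0))
cv2.imwrite('pics/w1.png',cv2.resize(p[110:220,220:330],None,fx=5,fy=5,interpolation=2)[:,:,::-1])
E
```

```text
axis at -.08: [-0.0004  0.0007] slope dx/dz,dy/dz [-0.025 -0.015] tip(-.127) [0.0008 0.0014] world tip [ 0.499 -0.023]
t 12.23 pos [ 0.4982 -0.0243  0.2964] az -42.58 zdown [-2.e-04 -4.e-04 -1.e+00] q [-0.49  0.43  0.7   1.88 -0.33  0.95 -0.39] F [ 0.2 -0.  -2.8] w 0.486
  SHIFT [ 0.0031 -0.0024  0.1364] TURN 0
ring 76 [ 0.47496846 -0.04146092  0.12474108] [0.51827995 0.00287535 0.13952616]
```

View pics/w1.png

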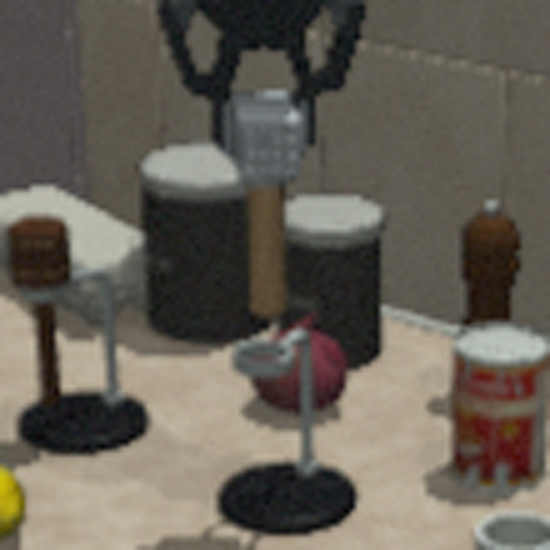

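The handle end is at (266,315) over the ring mouth at about (265,358), and the muddler hangs upright at left. I'll nudge it about 2 mm to +y and lower it.

move_arm(
  motion="30 0.0015 -0.002 0 0;30 0.0015 -0.002 0.01 0;30 0.0015 -0.002 0.018 0;30 0.0015 -0.002 0.025 0;30 0.0015 -0.002 0.032 0;30 0.0015 -0.002 0.039 0;30 0.0015 -0.002 0.046 0;30 0.0015 -0.002 0.052 0;30 0.0015 -0.002 0.052 0",
)

```text
t: 12.98
tool_pos: [0.4972, -0.0206, 0.2432]
ee_rot: [-0.0, 0.915, 0.403, -0.001]
ft_force: [-0.2, 0.2, -2.7]
grip_width: 0.486
grasp_force: 44.7
```

```bash
python3 ax.py|tail -3
```

```text
axis at -.08: [-0.0011  0.0004] slope dx/dz,dy/dz [0.015 0.02 ] tip(-.127) [-0.0017 -0.0005] world tip [ 0.4958 -0.0213]
t 13.03 pos [ 0.4975 -0.0207  0.2438] az -42.47 zdown [-1.5e-03 -1.0e-04 -1.0e+00] q [-0.46  0.49  0.65  1.95 -0.4   0.83 -0.33] F [-0.4 -0.4 -3.2] w 0.483
  SHIFT [0.0009 0.0007 0.0838] TURN 0
```

move_arm(
  motion="30 0.0005 0 0.012 0;30 0.0005 0 0.024 0;30 0.0005 0 0.036 0;30 0.0005 0 0.048 0;30 0.0005 0 0.058 0;30 0.0005 0 0.068 0;30 0.0005 0 0.075 0;30 0.0005 0 0.08 0;30 0.0005 0 0.08 0;30 0.0005 0 0.08 0",
)

```text
t: 13.87
tool_pos: [0.4984, -0.0205, 0.1646]
ee_rot: [0.0, 0.915, 0.403, -0.0]
ft_force: [0.6, 0.3, -2.6]
grip_width: 0.489
grasp_force: 44.7
```

```bash
python3 -c "
from h import *
go(.4985,-.0205,.16)"
```

```text
t 13.87 pos [ 0.4984 -0.0205  0.1646] az -42.47 zdown [ 0. -0. -1.] q [-0.38  0.6   0.54  2.03 -0.51  0.64 -0.23] F [ 0.6  0.3 -2.6] w 0.489
  SHIFT [0.0001 0.0001 0.0046] TURN 0
```

Lower gently to contact.

move_arm(
  motion="30 0 0 0.002 0;30 0 0 0.003 0;30 0 0 0.004 0;30 0 0 0.004 0;30 0 0 0.004 0",
)

```text
t: 14.28
tool_pos: [0.4987, -0.0203, 0.1617]
ee_rot: [-0.0, 0.915, 0.403, 0.001]
ft_force: [-1.6, 0.9, 7.3]
grip_width: 0.483
grasp_force: 46.0
```

Contact (force went from -2.6 to +7.3 N), so I'll open and retreat upwards.

move_arm(
  motion="60 0 0 0 0;80 0 0 0 0;100 0 0 0 0;100 0 0 0 0;100 0 0 0 0;100 0 0 -0.03 0;100 0 0 -0.06 0;100 0 0 -0.1 0;100 0 0 -0.14 0;100 0 0 -0.14 0",
)

```text
t: 15.12
tool_pos: [0.5022, -0.0217, 0.3071]
ee_rot: [0.003, 0.915, 0.403, 0.006]
ft_force: [1.3, -1.3, -0.1]
grip_width: 1.001
grasp_force: 0.0
```

move_arm(
  motion="100 0.04 -0.04 0 0;100 0.08 -0.08 0 0;100 0.1 -0.12 0 0;100 0.1 -0.12 0 0;100 0.1 -0.12 0 0;100 0.1 -0.12 0 0;100 0.1 -0.12 0 0",
)

```text
t: 15.7
tool_pos: [0.4773, 0.1337, 0.3005]
ee_rot: [0.0, 0.915, 0.403, -0.0]
ft_force: [1.1, -0.4, -0.7]
grip_width: 1.004
grasp_force: 0.0
```

```bash
python3 - <<'E'
from h import *
from rig import *
p,d=grab_frame("scene");cv2.imwrite('pics/f.png',cv2.resize(p[130:250,200:360],None,fx=4.5,fy=4.5,interpolation=2)[:,:,::-1])
pt,dt=grab_frame("top")
for n,dd in(("scene",d),("top",dt)):
    Q=cloud(n,dd).reshape(-1,3)
    for nm,c in(("mud",(.5,.2013)),("mal",(.498,-.0205))):
        r=np.hypot(Q[:,0]-c[0],Q[:,1]-c[1]);q=Q[(r<.045)&(Q[:,2]>.17)&(Q[:,2]<.2)];h=Q[(r<.03)&(Q[:,2]<.115)&(Q[:,2]>.03)]
        if len(q)>20:
            print(n,nm,len(q),"top z",np.median(q[:,2]).round(4),((q.min(0)+q.max(0))/2).round(4),"normal",np.linalg.svd(q-q.mean(0))[2][2].round(3),"handle",np.median(h,0).round(4))
go(.5,0,.3)
E
```

```text
scene mud 71 top z 0.1801 [0.4949 0.1978 0.1774] normal [-0.172 -0.192  0.966] handle [0.4938 0.1985 0.0741]
scene mal 115 top z 0.1799 [ 0.4944 -0.0242  0.1764] normal [-0.077 -0.056  0.995] handle [ 0.4887 -0.0281  0.0756]
top mal 328 top z 0.1789 [ 0.4975 -0.0232  0.1776] normal [-0.016  0.008  1.   ] handle [nan nan nan]
t 15.8 pos [0.4776 0.1328 0.3007] az -42.61 zdown [ 5.e-04 -6.e-04 -1.e+00] q [-0.82  0.42  0.71  1.88 -0.33  0.96 -0.71] F [-0.4 -0.1 -0.1] w 1.002
  SHIFT [-0.0826  0.1064  0.0008] TURN 0
  return _methods._mean(a, axis=axis, dtype=dtype,
  ret = um.true_divide(
```

View pics/f.png

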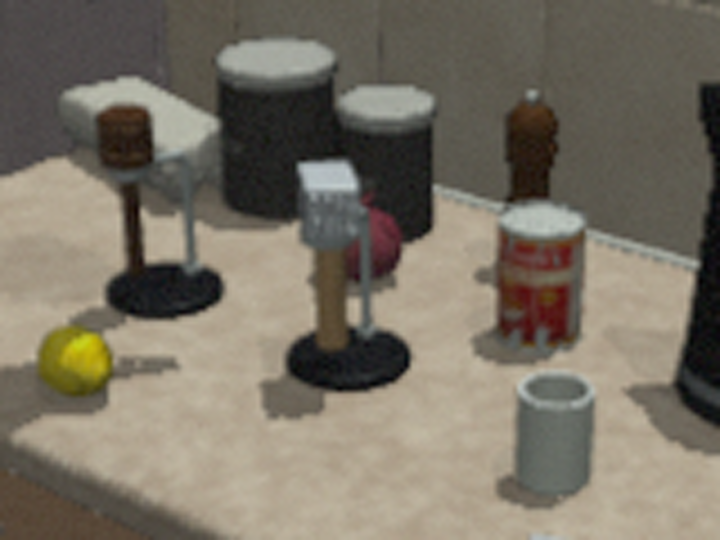

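The muddler (125,140) hangs in the narrow ring and the mallet (330,200) in the wide ring. Both are upright with their heads at the right height, the pot stands at (555,430), and the arm is clear.

```bash
python3 -c "
from rig import *
print(sign_off())"
```

```text
the job is handed in; nothing more can be done
None
```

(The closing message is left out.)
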